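Hang the second shelf bracket on the packing-bench stand

ROBOT

A 7-joint arm with a two-finger parallel gripper is mounted at the origin on the work surface. World frame = base frame: x ahead of the robot, y to its left, z up, the work surface at z = 0. Lengths are in m, angles in rad, forces in N, time in s.
With the tool pointing down it reaches from about 0.425 to 0.8 m from the base axis. Payload 8.3 kg.
Tool frame: the origin (TCP) lies on the centre line of the jaws, within the pads' length; the fingertips stand 11 mm ahead of it and the grasp point (between the pads) lies 8 mm behind it; z points along the fingers, y is the direction in which the jaws open and shut (so a half turn about z gives the same grasp; the last joint's range is limited). The gripper opens to 85 mm and grips with 20 to 120 N. Pads are 22 mm wide; open, the fingers measure 114 mm over their backs; the gripper's body (76 mm by 85 mm) begins 54 mm behind the grasp point. The pads swing forward as they close: fully open they stand 13 mm farther back than shut.
Start: joints at [-1.313, 0.383, 0.016, 1.37, -0.006, 1.388, -0.046], TCP at [0.197, 0.593, 0.242] pointing down, gripper open.
Joint ranges: [-2.95, 2.95], [-0.25, 2.06], [-1.52, 1.56], [0.18, 2.33], [-1.44, 4.58], [0.02, 2.06], [-3.01, 3.01]. Speed limits (rad/s): [2.39, 2.39, 3.01, 3.01, 3.14, 3.14, 3.14].

INTERFACE

Orientations are given as [roll, pitch, yaw] about the fixed x, y, z axes, in that order (R = Rz(yaw) Ry(pitch) Rx(roll)).
In Python, from plant import r gives the robot as it stands. Calls block until the motion is done:
- r.move_to(position, orientation): joint-space move of the TCP to a pose.
- r.movel(position, attitude=None, max_speed=0.15): straight line of the TCP; attitude=None keeps the orientation; max_speed is the mean speed in m/s.
- r.goto_joints(angles): joint-space move.
- r.open() and r.close(f_grip=None): open the fingers fully, or close them until they stop; f_grip is the grip in N (None keeps the last).
- r.sleep(seconds).
- r.ik(position, orientation): joint angles nearest the present ones, or None.
- r.camera(name): name is "side" or "top" or "wrist"; returns a dict with "color" (480x640x3 uint8, red, green, blue), "range_z" (480x640 float32, m along the optical axis (not along the pixel's ray), 0 where there is no reading), "camera_matrix" (3x3 intrinsics, pixels), "dist" ([k1, k2, p1, p2, k3] as OpenCV has them; the pictures are not rectified), "extrinsics" (4x4, takes a point from world to camera coordinates). Camera axes: x right, y up, looking along -z (the intrinsics and any distortion apply to the point x, -y, -z); pixel columns grow to the right and rows downward; lengths in m; the calibration is good to about 2 mm. A picture is of the moment at which its call begins.
A pose or a line that the arm cannot do raises r.PlanningError and nothing moves.
- r.finish_job(): hands the job in, once; it reports no verdict.
Trained networks look in the newest picture that a camera, given by its name, has taken for a name from the list of things; names that differ only in an ending like _2 or _b are one class to them, and where a whole thing is asked for, a point or a joint stands for the part that bears it (a point fixed in the world has none). Each returns a list of dicts, best first, with "p" (0 to 1); they miss things now and then, are a little off and sometimes report something else, mostly with a low value. They report only what shows in the picture. A call takes as long as a camera call. They do not tell look-alikes from the thing itself.
- r.silhouettes(camera, label): "pixels" (480x640 bool, what is visible of it) and "bbox" ([left, top, right, bottom] in pixels, round what is visible of it).
Readings, each from a call of its own:
- r.get_clock(): time.
- r.get_joints(): joint angles.
- r.get_qd(): joint speeds.
- r.get_joint_torque(): joint torques, N m.
- r.get_eef_pos(): TCP position.
- r.get_orientation(): TCP orientation.
- r.get_ft_force(): force on the tool from outside, world axes, zero at the start.
- r.get_ft_torque(): the same for the moment, N m.
- r.get_grip_width(): opening from 0.0 (shut) to 1.0 (fully open).
Only numpy, scipy, OpenCV 4.12 (cv2) and the standard library are available. Lean on these libraries where they do the work, as an engineer would, in place of code of your own. Each camera call takes 0.05 s, during which the arm holds its last target. There are 200 camera calls.

TASK

Take the loose dark grey bracket from the blue rack and hang it on the empty slotted post, level with the bracket already fitted on the other post. Hook both its claws into the slots from the front, working in under the upper shelf, then press it down until it sits fully home and its spring catch has snapped in, and let go. Leave the chocolate tray, the tin and the gift box where they are.

Things in the scene. Friction and masses are not known exactly. Their poses are not given: they have to be found in the camera images.
- bracket_grip (a point): Middle of the straight arm of the loose dark grey steel bracket (0.28 kg): 65 mm in front of its back plane, 15 mm below its top edge, mid thickness. Axes: x from the arm's nose towards the back (into the post when hung), z up, y across. The arm is 14 mm thick (y), 30 mm deep (z) and reaches 120 mm forward of the back plane. It starts upright and level in the rack, nose towards the robot's side.
- upper_claw (a point): On the loose bracket: underside of the upper claw's neck at the back plane, 30 mm below the top edge; axes as bracket_grip. Claw: 5 mm wide, reaches 9.5 mm behind the back plane; neck 8 mm high, ending in a tapered tongue that hangs 16 mm below the neck's underside; gap between tongue and back plane 5 mm at the neck, 6 to 7 mm at the tip.
- lower_claw (a point): The same point of the equal lower claw, 96 mm below upper_claw. The back plate that carries both claws is 14 mm thick, 12 mm in x, and ends 144 mm below the bracket's top edge; an 8 mm thick brace runs from its foot up to the arm, meeting it 75 mm in front of the back plane.
- catch (a joint): Spring catch under the upper claw's neck: a latch nose, flat on top, sloped below, 4 mm out behind the back plane at 0; value = how far it is pushed in (m, up to 0.006). As the bracket goes down, about 10 mm before home, the slope meets the slot's bottom edge and stops it; some 8 to 20 N pressed down drives it past and it snaps to 0 in a notch. Keep the bracket level or press near the post. Red tab in front.
- post_b: The EMPTY slotted aluminium post, fixed: 34 mm wide, 40 deep, 440 tall. Origin: foot of its slotted front face, on the centre line. The face is the plane x = 0; -x points out of it to the robot's side, z up, y across. One column of slots 11 mm wide, 30 high, pitch 48, in a 4 mm face, hollow behind; slot bottoms 64, 112, 160, 208 ... mm above the origin; under each a 10 mm high locking notch. Dark marks repeat them on the back.
- upper_slot (a point): Bottom edge of the slot on post_b for the upper claw, on the face's centre line, 160 mm above the post's origin; axes as post_b. Hung level with the fitted bracket, upper_claw lies at this point. The claws go straight in along +x with the bracket 16 to 22 mm (middle 19) above that height and 3 mm of play either side; then the bracket goes straight down until the necks rest on the slot bottoms.
- lower_slot (a point): Bottom edge of the slot for the lower claw, 96 mm below upper_slot, on the same face; lower_claw lies here when the bracket is hung.
- post_a: The other slotted post, the same and parallel, 220 mm beside post_b, to its left or right, with an identical bracket already fitted (fixed), its top edge 190 mm above the origin. Origin and axes as post_b; both origins are at one height.
- shelf_edge (a point): Middle of the lower front edge of the upper wire shelf, fixed above the work, 108 mm in front of the posts' slotted faces (x, z as the posts). The shelf spans 145 mm to either side (y) and back to the posts; its lowest parts lie 8 mm below this point. They are 176 mm above the hung bracket's top edge, so an upright hand would hit the shelf: lean the hand back, away from the posts, by about 30 degrees.
- stand: Foot of the stand that carries the posts, fixed: 310 x 200 mm steel slab; its top is 12 mm above this origin, level with the posts' origins. The origin lies midway between the posts in the plane of their slotted faces; axes as the posts. The foot reaches 65 mm in front of that plane.
- rack: Blue bracket rack, fixed: base 160 x 90 x 12 mm; origin on the table under the bracket, x towards the bracket's back plane, which is at x = 50 mm; bracket's top edge 156 mm up. Two pairs of fins hold the bracket with 1.5 mm play each side, 29 mm over their outsides: x 36 to 50 mm, 72 mm tall, and x -61 to -47 mm, 136 mm tall, with a saddle under the arm. Lift straight up 65 mm or more to clear them.
- tray: Stainless tray with dark chocolate squares, 220 x 150 x 28 mm, loose, on the side opposite the rack. Origin: centre of its underside. Leave alone.
- tin: Gold-labelled steel tin, 66 mm across, 60 mm tall, loose. Origin: centre of its underside. Leave alone.
- gift_box: Brown gift box with a gold band, 70 x 50 x 40 mm, loose. Origin: centre of its underside. Leave alone.
Not all that is in view belongs to the job. There is more than one size of the rack; the job needs the middle-sized.

How it is judged:
On the way, in this order (a step that is already met when the one before it is completed fails the run):
1. the bracket is lifted clear of its rack (z of bracket_grip in the frame of rack above 0.2 m), for 0.1 s.
2. both claws are through the slots at the matching height (x of upper_claw in the frame of upper_slot between -0.0045 and 0.01 m and y of upper_claw in the frame of upper_slot between -0.006 and 0.006 m and z of upper_claw in the frame of upper_slot between 0.003 and 0.026 m and x of lower_claw in the frame of lower_slot between -0.0045 and 0.01 m), for 0.05 s.
At the end, for the whole second after the job is handed in: The bracket hangs by both claws on the empty post, level with the fitted one: each claw within 3 mm of its place in depth, 5 mm sideways, 2.5 mm in height (fully down), arm square to the post within 0.08 rad, spring catch out (pushed in under 1.5 mm); released and at rest (x of upper_claw in the frame of upper_slot between -0.003 and 0.003 m and y of upper_claw in the frame of upper_slot between -0.005 and 0.005 m and z of upper_claw in the frame of upper_slot between -0.003 and 0.0025 m and x of lower_claw in the frame of lower_slot between -0.003 and 0.003 m and y of lower_claw in the frame of lower_slot between -0.005 and 0.005 m and z of lower_claw in the frame of lower_slot between -0.003 and 0.0025 m and angle between the x axis of bracket_grip and the x axis of post_b, either way round below 0.08 rad and value of joint catch below 0.0015 m and velocity of joint catch between -0.02 and 0.02 m/s); the robot touches nothing.
It fails at once if the chocolate tray is moved more than 30 mm (distance of tray from where it was at the start of the episode above 0.03 m).
It fails at once if the tin is moved more than 30 mm or tipped over (distance of tin from where it was at the start of the episode above 0.03 m or angle between tin's own z axis and vertical above 0.5 rad).
It fails at once if the gift box is moved more than 30 mm (distance of gift_box from where it was at the start of the episode above 0.03 m).
It also fails if it takes over 54 s, if anything falls off the work surface, if the arm or the gripper's body presses on something with over 40 N, if the wrist force passes 120 N, or if a joint passes its speed limit or range.

## Working session

There is one attempt and no reset: what is moved stays moved. The work goes in short steps, each a Python script; the robot and the scene stay as the last script left them, time stands still between calls to the robot, and variables do not carry over. Pictures are saved under pics/ and viewed, about 8 in all and at most 12, crops included, and the job is handed in when it is done.

```bash
ls; mkdir -p pics; cat > h.py <<'E'
import numpy as np, cv2
from plant import r
def cloud(c):
    """world XYZ per pixel (480x640x3), nan where none"""
    h,w=c["range_z"].shape
    u,v=np.meshgrid(np.arange(w),np.arange(h))
    p=np.stack([u,v],-1).reshape(-1,1,2).astype(np.float64)
    n=cv2.undistortPoints(p,np.array(c["camera_matrix"]),np.array(c["dist"],float)).reshape(h,w,2)
    z=np.where(c["range_z"]>0,c["range_z"],np.nan).astype(float)
    P=np.stack([n[...,0]*z,-n[...,1]*z,-z],-1)
    E=np.array(c["extrinsics"]); return (P-E[:3,3])@E[:3,:3]
def proj(c,X):
    E=np.array(c["extrinsics"]);P=np.atleast_2d(X)@E[:3,:3].T+E[:3,3]
    P=P*[1,-1,-1]
    return cv2.projectPoints(P,np.zeros(3),np.zeros(3),np.array(c["camera_matrix"]),np.array(c["dist"],float))[0].reshape(-1,2)
def save(n,img): cv2.imwrite("pics/"+n,cv2.cvtColor(img,cv2.COLOR_RGB2BGR))
E
python3 - <<'E'
from h import *
for n in("top","side"):
    c=r.camera(n); save(n+"0.png",c["color"]); np.savez(n+"0.npz",**{k:np.array(v) for k,v in c.items()})
    E=np.array(c["extrinsics"]);print(n,"cam at",-E[:3,:3].T@E[:3,3],"look",-E[2,:3])
    X=cloud(c)
    for l in("rack","bracket_grip","post_b","stand","tray","tin","gift_box"):
        for d in r.silhouettes(n,l):
            P=X[d["pixels"]];print(l,round(d["p"],2),d["bbox"],np.nanmedian(P,0).round(3),np.nanmax(P[:,2]).round(3))
E
```

```text
pics
top cam at [ 0.28534156 -0.05900637  1.54996648] look [ 0.15159017  0.00362566 -0.98843678]
rack 0.93 [469.0, 232.5, 505.7, 273.8] [ 0.485 -0.499  0.009] 0.104
rack 0.91 [402.7, 229.0, 448.4, 292.6] [ 0.44  -0.323  0.012] 0.154
rack 0.62 [380.1, 316.6, 431.7, 406.6] [ 0.195 -0.272  0.017] 0.202
rack 0.31 [313.3, 68.5, 334.1, 154.2] [ 0.737 -0.053  0.407] 0.474
bracket_grip 0.83 [421.3, 231.5, 447.1, 282.5] [ 0.468 -0.331  0.151] 0.168
post_b 0.85 [205.0, 90.8, 247.3, 202.7] [0.691 0.148 0.328] 0.475
post_b 0.57 [317.0, 71.3, 338.8, 152.2] [ 0.737 -0.052  0.411] 0.474
stand 0.75 [198.1, 75.5, 352.3, 196.5] [0.718 0.047 0.026] 0.448
tray 0.93 [136.2, 193.6, 197.3, 279.8] [0.509 0.36  0.008] 0.038
tin 0.59 [306.1, 258.2, 335.5, 282.9] [ 0.421 -0.05   0.059] 0.071
tin 0.54 [197.0, 69.7, 353.6, 199.6] [0.718 0.05  0.026] 0.448
gift_box 0.82 [263.9, 261.5, 286.8, 294.9] [0.405 0.063 0.04 ] 0.05
side cam at [ 0.28518711 -1.27962509  1.06182818] look [ 0.12561327  0.81300008 -0.56855271]
rack 0.96 [306.1, 328.0, 378.5, 386.7] [ 0.441 -0.356  0.011] 0.137
rack 0.96 [191.1, 300.1, 282.9, 
[... 163 characters left out ...]
0.469
bracket_grip 0.76 [313.7, 308.8, 369.1, 353.9] [ 0.471 -0.342  0.135] 0.161
bracket_grip 0.32 [412.5, 133.8, 445.2, 277.8] [ 0.747 -0.072  0.27 ] 0.469
bracket_grip 0.25 [284.3, 190.7, 357.7, 230.9] [0.506 0.356 0.008] 0.034
post_b 0.85 [349.8, 106.3, 404.1, 236.9] [0.692 0.142 0.204] 0.469
post_b 0.6 [412.9, 132.6, 445.5, 277.0] [ 0.747 -0.072  0.273] 0.469
stand 0.83 [349.8, 113.5, 463.8, 294.8] [0.713 0.021 0.021] 0.468
tray 0.88 [283.1, 191.9, 359.1, 230.9] [0.504 0.357 0.008] 0.034
tin 0.93 [300.0, 268.3, 323.9, 299.8] [ 0.419 -0.076  0.047] 0.065
tin 0.52 [315.7, 310.5, 368.8, 355.0] [ 0.472 -0.342  0.134] 0.161
gift_box 0.68 [290.3, 253.5, 314.6, 274.4] [0.401 0.044 0.034] 0.057
```

View pics/top0.png

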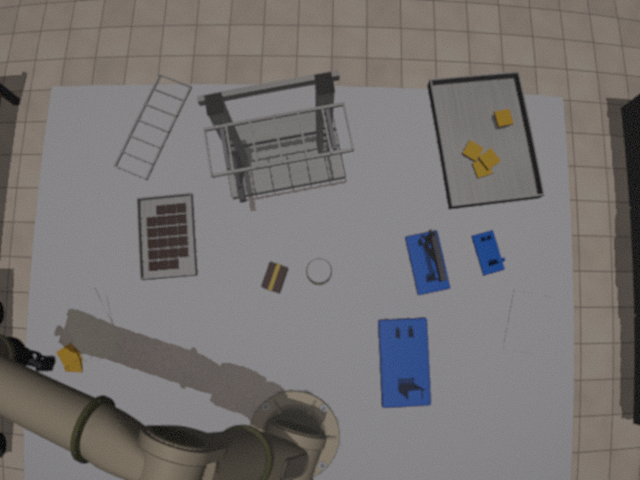

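View pics/side0.png

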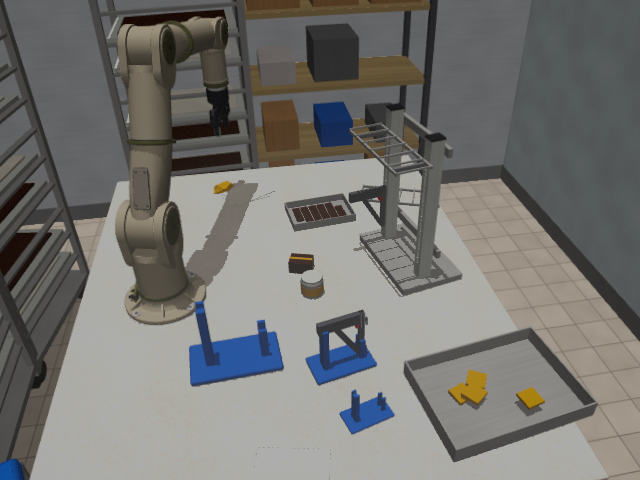

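The top view shows three blue racks: small at (488,252), middle at (427,262) holding a dark bracket, and large at (405,362), empty of the loose bracket. The middle one fits the description: the loose bracket sits in it with its nose towards the robot. The side view puts the fitted bracket on the left post (392,180), so the right post (430,205) is the empty one. I'll confirm with one crop and compute poses.

```bash
python3 - <<'E'
from h import *
L=lambda n:dict(np.load(n+"0.npz"))
s=L("side");t=L("top")
a=cv2.resize(s["color"][295:445,180:400],None,fx=2.6,fy=2.6,interpolation=cv2.INTER_CUBIC)
b=cv2.resize(s["color"][95:300,340:470],None,fx=1.9,fy=1.9,interpolation=cv2.INTER_CUBIC)
h=max(a.shape[0],b.shape[0]);pad=lambda i:np.pad(i,((0,h-i.shape[0]),(0,0),(0,0)))
save("crop1.png",np.hstack([pad(a)[:,:540],pad(b)]))
for n,c in(("top",t),("side",s)):
    X=cloud(c);C=c["color"].astype(int)
    near=(abs(X[...,0]-.455)<.13)&(abs(X[...,1]+.34)<.13)
    blue=(C[...,2]>1.6*C[...,0])&(C[...,2]>70)&near&(X[...,2]<.03)
    lab,st=cv2.connectedComponentsWithStats(blue.astype(np.uint8))[1:3]
    k=1+np.argmax(st[1:,4]);P=X[lab==k]
    print(n,"rack",cv2.minAreaRect(P[:,:2].astype(np.float32)*1000),"z",np.median(P[:,2]))
    dark=(C.max(-1)<75)&near&(X[...,2]>.142)&(X[...,2]<.175);P=X[dark]
    print("arm",len(P),cv2.minAreaRect(P[:,:2].astype(np.float32)*1000),np.percentile(P[:,2],[5,50,95]).round(4))
    for nm,(x0,y0) in dict(A=(.70,.145),B=(.75,-.065)).items():
        m=(abs(X[...,0]-x0)<.06)&(abs(X[...,1]-y0)<.045)&(X[...,2]>.445)&(X[...,2]<.48);P=X[m]
        print(nm,len(P),"top",cv2.minAreaRect(P[:,:2].astype(np.float32)*1000),np.median(P[:,2]),P.mean(0).round(4))
c=r.camera("wrist");E=np.array(c["extrinsics"]);R=E[:3,:3];p=-R.T@E[:3,3]
print("wrist cam",p,"look",-R[2],"up",R[1],c["camera_matrix"],"tcp",r.get_eef_pos(),r.get_orientation())
E
```

```text
top rack ((456.8815002441406, -336.3166198730469), (156.4117431640625, 87.95921325683594), 12.77274227142334) z 0.011988900231658727
arm 292 ((456.61016845703125, -334.1465759277344), (117.99633026123047, 13.554753303527832), 12.923442840576172) [0.1443 0.1553 0.1605]
A 461 top ((718.7579956054688, 138.75979614257812), (55.1884651184082, 86.59825897216797), 20.872880935668945) 0.4676433138747378 [0.7064 0.1573 0.4653]
B 440 top ((759.152099609375, -57.8041877746582), (53.85346603393555, 61.06812286376953), 10.783848762512207) 0.4677941379808179 [ 0.7524 -0.0553  0.4653]
side rack ((453.74713134765625, -338.7689514160156), (158.82406616210938, 101.19661712646484), 12.068375587463379) z 0.009969445418532598
arm 208 ((455.78594970703125, -346.1593933105469), (120.9239730834961, 16.05490493774414), 16.22027587890625) [0.1425 0.1489 0.1552]
A 182 top ((705.5206298828125, 155.7579345703125), (44.30382537841797, 42.82697296142578), 11.02862548828125) 0.46064566604944435 [0.7025 0.1495 0.459 ]
B 253 top ((752.0986938476562, -58.738304138183594), (46.247100830078125, 41.35063552856445), 7.60400390625) 0.4627586163503507 [ 0.7503 -0.0651  0.4597]
wrist cam [0.11665999 0.61911335 0.37431121] look [ 0.31077548 -0.10359082 -0.94482144] up [-0.89677035  0.29747385 -0.32758549] [[350.34974952   0.         323.48816624]
 [  0.         350.34974952 232.60095891]
 [  0.           0.           1.        ]] tcp [0.19701564 0.59311333 0.24227639] [-3.14153728e+00 -7.29039128e-05  2.82083865e+00]
```

View pics/crop1.png

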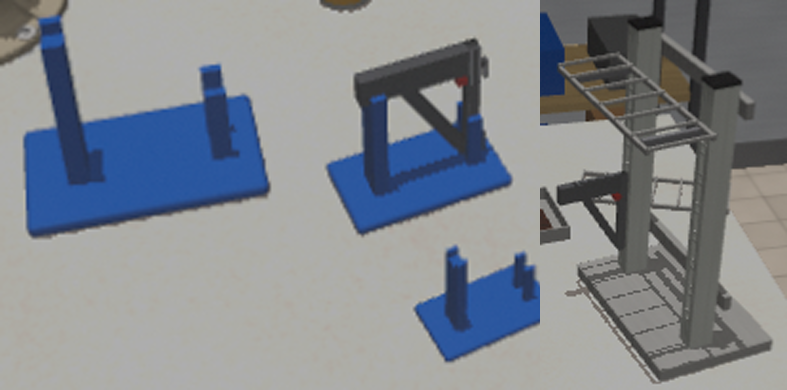

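The crop confirms it: the dark bracket sits in the middle-sized rack with its red tab and claws at the back, and its nose (370,85) towards the robot. The fitted bracket is on the left post, so the right post is empty. Next: plan IK for all poses and look at the post from near.

```bash
cat >> h.py <<'E'
from scipy.spatial.transform import Rotation as Ro
LEAN=np.radians(32)
def fv(psi): return np.array([np.cos(psi),np.sin(psi),0])
def att(psi,lean=LEAN):
    f=fv(psi);u=np.array([0,0,1.]);z=np.sin(lean)*f-np.cos(lean)*u;x=-(np.cos(lean)*f+np.sin(lean)*u)
    R=np.stack([x,np.cross(z,x),z],1); return list(Ro.from_matrix(R).as_euler("xyz")),z
def tcp(grip,psi,lean=LEAN):
    a,z=att(psi,lean); return list(np.asarray(grip)+.008*z),a
def snap(n,name):
    c=r.camera(n); save(name+".png",c["color"]); np.savez(name+".npz",**{k:np.array(v) for k,v in c.items()}); return c
E
python3 - <<'E'
from h import *
ps=.221;f=fv(ps);face=np.array([.7315,-.0644,0]);up=np.array([0,0,1])
hang=face-.065*f+.187*up
pr=.2245;g=np.array([.4517,-.3353,.141])
for n,P,a in(("hang",hang,ps),("in",hang+.019*up,ps),("stand",hang+.019*up-.09*f,ps),("view",hang+.07*up-.16*f,ps),("rack",g,pr),("pre",g+.08*up,pr),("lift",g+.12*up,pr)):
    q=r.ik(*tcp(P,a));print(n,np.round(P,3),None if q is None else np.round(q,2))
r.move_to([.36,.22,.40],att(.35,.2)[0])
r.move_to(*tcp(hang+.07*up-.16*f,ps))
c=snap("wrist","w1");print(r.get_clock(),np.round(r.get_joints(),2))
save("w1.png",c["color"]);save("../pics/w1.png",c["color"])
for d in r.silhouettes("wrist","post_b"):print(d["p"],d["bbox"])
E
```

```text
hang [ 0.668 -0.079  0.187] [-0.27  0.24  0.51  1.87 -0.59  0.62  2.4 ]
in [ 0.668 -0.079  0.206] [-0.53  0.25  0.81  1.85 -0.67  0.7   2.45]
stand [ 0.58  -0.098  0.206] [-1.28 -0.13  1.49  2.05 -0.19  0.61  2.17]
view [ 0.512 -0.114  0.257] [-0.39 -0.23  0.65  2.09 -0.17  0.75  2.16]
rack [ 0.452 -0.335  0.141] [-0.22  0.55  1.37  2.03 -1.22  1.21 -2.79]
pre [ 0.452 -0.335  0.221] [ 1.46  0.15 -0.64  1.88 -0.5   0.92  2.9 ]
lift [ 0.452 -0.335  0.261] [ 1.48  0.11 -0.64  1.83 -0.5   1.    2.86]
3.9833 [-0.37 -0.23  0.62  2.08 -0.18  0.75  2.17]
0.89 [308.1, 234.0, 341.7, 419.3]
0.59 [465.6, 232.9, 621.1, 479.6]
```

View pics/w1.png

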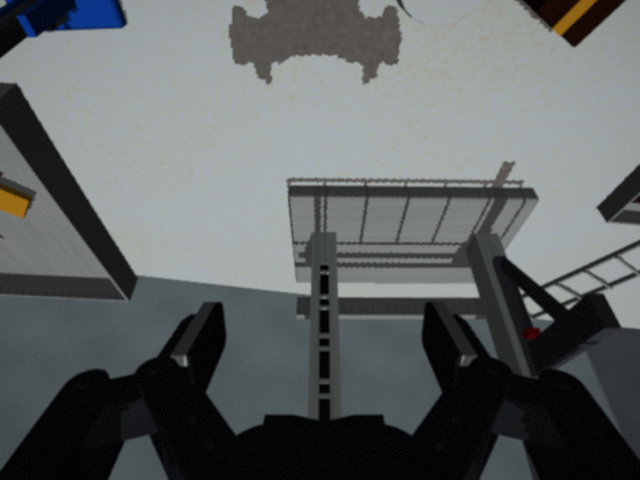

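The wrist view, upside down, shows the empty post with its dark slots at columns 318–330, rows 265–420, centred between the fingers (324). Post A with the fitted bracket is at (500,300). Now I'll fit the face from depth.

```bash
python3 - <<'E'
from h import *
from scipy.optimize import least_squares
c=dict(np.load("w1.npz"));X=cloud(c);C=c["color"].astype(int)
ps=.221;f=fv(ps);l=np.array([-f[1],f[0],0]);O=np.array([.7315,-.0644,.012])
D=X-O;xf=D@f;yl=D@l;z=D[...,2]
B=(abs(yl)<.03)&(abs(xf)<.012)&(z>.03)&(z<.40);A=(abs(yl-.22)<.03)&(abs(xf)<.02)&(z>.03)&(z<.4)
A&=(np.arange(640)[None]<520)
for n,m in(("A",A),("B",B)):
    print(n,m.sum(),"xf",np.percentile(xf[m],[10,50,90]).round(4),"yl",np.percentile(yl[m],[1,50,99]).round(4))
# plane fit (vertical) over both
m=(A|B)&(abs(yl-.11)>.06)
def res(p): return xf[m]-p[0]-p[1]*yl[m]-p[2]*z[m]
s=least_squares(res,[0,0,0],loss="soft_l1",f_scale=.001).x;print("plane off,yaw,tilt",s.round(4))
# slots by ray-plane in refined frame
ps2=ps-s[1];f2=fv(ps2);l2=np.array([-f2[1],f2[0],0]);O2=O+s[0]*f
E=c["extrinsics"];R=E[:3,:3];cam=-R.T@E[:3,3]
u,v=np.meshgrid(np.arange(640),np.arange(480))
n=cv2.undistortPoints(np.stack([u,v],-1).reshape(-1,1,2).astype(float),c["camera_matrix"],c["dist"]).reshape(480,640,2)
ray=np.stack([n[...,0],-n[...,1],-np.ones((480,640))],-1)@R
t=((O2-cam)@f2)/(ray@f2);P=cam+t[...,None]*ray-O2
Y=P@l2;Z=P[...,2]
dark=(C.max(-1)<60)&(u>305)&(u<345)&(v>240)&(v<412)
k,lab,st,_=cv2.connectedComponentsWithStats(dark.astype(np.uint8))
for i in range(1,k):
    if st[i,4]>8: q=lab==i;print("slot",st[i],"y %.4f..%.4f z %.4f..%.4f"%(Y[q].min(),Y[q].max(),Z[q].min(),Z[q].max()))
# post edges per row: light post between
g=C.mean(-1)
for row in(250,290,330,350):print(row,[(int(a),round(Y[row,a]*1000,1),int(g[row,a])) for a in range(300,350,2)])
print("psi",ps2,"O",O2,"cam",cam)
E
```

```text
A 2929 xf [-0.0074  0.0047  0.0148] yl [0.2044 0.2117 0.235 ]
B 3866 xf [0.0023 0.0032 0.0043] yl [-0.0143  0.0016  0.0173]
plane off,yaw,tilt [0.0031 0.0064 0.0015]
slot [307 247   5   8  19] y -0.0204..-0.0153 z 0.0359..0.0470
slot [306 257   5   4   9] y -0.0212..-0.0161 z 0.0517..0.0563
slot [319 265  10   6  57] y -0.0046..0.0065 z 0.0636..0.0711
slot [319 274  11  22 207] y -0.0045..0.0075 z 0.0768..0.1057
slot [306 297   5  21  84] y -0.0194..-0.0145 z 0.1084..0.1336
slot [319 299  11   8  78] y -0.0043..0.0074 z 0.1109..0.1199
slot [338 299   7  15  94] y 0.0174..0.0248 z 0.1108..0.1286
slot [318 310  12  25 277] y -0.0053..0.0072 z 0.1249..0.1535
slot [318 337  12  11 107] y -0.0049..0.0070 z 0.1569..0.1680
slot [318 350  13  30 368] y -0.0048..0.0079 z 0.1712..0.2011
slot [318 384  13  11 136] y -0.0044..0.0075 z 0.2059..0.2154
slot [318 398  14  14 186] y -0.0043..0.0083 z 0.2191..0.2309
250 [(300, np.float64(-29.3), 120), (302, np.float64(-26.7), 121), (304, np.float64(-24.1), 105), (306, np.float64(-21.6), 59), (308, np.float64(-19.0), 59), (310, np.float64(-16.4), 60), 
[... 2166 characters left out ...]
t64(-15.4), 86), (310, np.float64(-13.2), 71), (312, np.float64(-11.1), 66), (314, np.float64(-9.0), 68), (316, np.float64(-6.9), 62), (318, np.float64(-4.8), 61), (320, np.float64(-2.7), 55), (322, np.float64(-0.6), 54), (324, np.float64(1.5), 53), (326, np.float64(3.7), 54), (328, np.float64(5.8), 55), (330, np.float64(7.9), 66), (332, np.float64(10.0), 70), (334, np.float64(12.1), 66), (336, np.float64(14.2), 70), (338, np.float64(16.4), 72), (340, np.float64(18.5), 83), (342, np.float64(20.6), 87), (344, np.float64(22.7), 87), (346, np.float64(24.8), 89), (348, np.float64(26.9), 89)]
psi 0.21456454632187846 O [ 0.73448788 -0.06372871  0.012     ] cam [ 0.37852079 -0.1434385   0.31793769]
```

```bash
python3 - <<'E'
from h import *
ps=.217;f=fv(ps);l=np.array([-f[1],f[0],0]);O=np.array([.7343,-.0623,0])
for n in("top0.npz","side0.npz","w1.npz"):
    c=dict(np.load(n));X=cloud(c);C=c["color"].astype(int);D=X-O;xf=D@f;yl=D@l;z=D[...,2]
    m=(xf>-.062)&(xf<-.01)&(yl>-.03)&(yl<.25)&(z<.05)
    print(n,"slab z",m.sum(),np.percentile(z[m],[10,50,90]).round(4) if m.any() else "")
    m=(C.max(-1)<85)&(xf>-.13)&(xf<-.01)&(abs(yl-.22)<.02)&(z>.15)&(z<.25)
    if m.any():print("fitted",m.sum(),"z",np.percentile(z[m],[50,80,90,97]).round(4),"x",np.percentile(xf[m],[1,99]).round(4),"y",np.percentile(yl[m],[2,50,98]).round(4))
    m=(abs(D[...,0]+.33)<.3)&(abs(z)<.03)&(yl<-.05)&(yl>-.12)&(xf<-.1)&(C.min(-1)>100);print("table z",np.median(z[m]) if m.any() else "")
    m=(xf>.008)&(xf<.032)&(z>.42)&(z<.5)&((abs(yl)<.012)|(abs(yl-.22)<.012));print("post top",m.sum(),np.percentile(z[m],[20,50,80]).round(4) if m.any() else "")
E
```

```text
top0.npz slab z 1867 [0.0177 0.0222 0.0266]
fitted 276 z [0.2122 0.2145 0.2164 0.2179] x [-0.1188 -0.0114] y [0.2154 0.2219 0.2293]
table z 4.367434697167755e-05
post top 282 [0.4666 0.4682 0.4705]
side0.npz slab z 930 [0.0165 0.0196 0.0227]
fitted 408 z [0.1955 0.2077 0.2094 0.2112] x [-0.1217 -0.0117] y [0.2078 0.2149 0.2253]
table z -0.0018248311716969525
post top 99 [0.4519 0.4654 0.4671]
w1.npz slab z 6101 [0.0211 0.0218 0.0226]
fitted 4670 z [0.1967 0.2091 0.2118 0.2123] x [-0.1201 -0.0106] y [0.2122 0.2139 0.2262]
table z 0.00047049664056717904
post top 0
```

Slab, fitted bracket and slot lips agree on a post origin about 22 mm up, so the stand sits on something about 10 mm high. Hung top edge is then ≈ 0.212. Now to above the bracket.

```bash
python3 - <<'E'
from h import *
pr=.2245;g=np.array([.4517,-.3353,.141]);up=np.array([0,0,1])
q0=np.array(r.get_joints())
print(np.round(r.ik(*tcp(g+.12*up,pr)),2))
try: r.movel(*tcp(g+.12*up,pr),max_speed=.2)
except r.PlanningError as e: print("movel",e); r.move_to(*tcp(g+.12*up,pr))
print(np.round(r.get_joints(),2),r.get_clock())
try:
    r.movel(*tcp(g+.07*up,pr)); print(np.round(r.get_joints(),2))
except r.PlanningError as e: print("down",e)
c=snap("wrist","w2");save("w2.png",c["color"])
X=cloud(c);C=c["color"].astype(int)
f=fv(pr);l=np.array([-f[1],f[0],0]);D=X-g;xf=D@f;yl=D@l;z=X[...,2]
m=(C.max(-1)<90)&(abs(yl)<.03)&(xf>-.075)&(xf<.085)&(z>.146)&(z<.166)
rect=cv2.minAreaRect((np.stack([xf[m],yl[m]],1)*1000).astype(np.float32))
print("arm in grip frame",m.sum(),rect,"x",np.percentile(xf[m],[1,99]).round(4),"y",np.percentile(yl[m],[2,50,98]).round(4),"z",np.percentile(z[m],[10,50,90]).round(4))
for a in(-.04,-.02,0,.02,.04):
    k=m&(abs(xf-a)<.006);print(a,k.sum(),np.percentile(yl[k],[3,50,97]).round(4) if k.any() else"")
print(r.get_clock(),np.round(r.get_eef_pos(),4))
E
```

```text
[ 0.23  0.06  0.67  1.87 -0.63  1.05  2.96]
movel the arm cannot follow that straight line within its joint ranges
[ 0.23  0.06  0.67  1.87 -0.63  1.05  2.96] 4.95
[ 0.75  0.11  0.13  1.92 -0.64  0.94  3.01]
arm in grip frame 4786 ((3.105327606201172, -5.834273815155029), (120.39796447753906, 13.856935501098633), 0.26360654830932617) x [-0.0565  0.0597] y [-0.0125 -0.006   0.0005] z [0.1552 0.1563 0.1569]
-0.04 706 [-0.0124 -0.0059  0.0008]
-0.02 521 [-0.0123 -0.006   0.0005]
0 389 [-0.0122 -0.0061  0.0001]
0.02 309 [-0.0121 -0.0059  0.0002]
0.04 241 [-0.0122 -0.0062  0.0003]
6.175 [ 0.4559 -0.3343  0.2043]
```

View pics/w2.png

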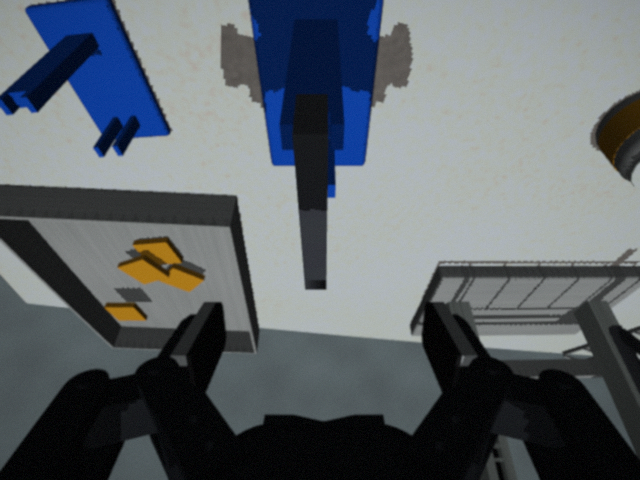

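The wrist picture shows the loose bracket's arm at (312,97)–(316,290), about 6 mm off the jaw centre line. The near view matches the known size (120 × 13.9 mm), so I'll correct to it and grasp.

```bash
python3 - <<'E'
from h import *
pr=.2245;f=fv(pr);l=np.array([-f[1],f[0],0]);up=np.array([0,0,1])
g=np.array([.4517,-.3353,.141])-.0019*f-.0059*l;print(g)
p,a=tcp(g,pr)
print([None if q is None else np.round(q,2) for q in (r.ik(p,a),)])
ok=False
try: r.movel(p,a,max_speed=.1);ok=True
except r.PlanningError as e:
    print(e)
print(ok,np.round(r.get_joints(),2),np.round(r.get_eef_pos(),4),np.round(p,4),np.round(r.get_ft_force(),1))
if ok:
    r.close(60);print(r.get_grip_width(),np.round(r.get_ft_force(),1))
    c=snap("wrist","w3")
print(r.get_clock())
E
```

```text
[ 0.45116113 -0.34147492  0.141     ]
[array([ 1.45,  0.27, -0.65,  1.96, -0.49,  0.74,  2.97])]
True [ 1.34  0.25 -0.52  1.96 -0.54  0.76  3.01] [ 0.4556 -0.3406  0.1347] [ 0.4553 -0.3405  0.1342] [-0.  -0.1  0.2]
0.1568843791839129 [-0.3 -0.1  1.5]
8.075
```

```bash
python3 - <<'E'
from h import *
r.close(110)
p=np.array(r.get_eef_pos());a=r.get_orientation()
for dz in(.11,):
    try: r.movel(list(p+[0,0,dz]),max_speed=.08)
    except r.PlanningError as e:
        print(e);r.movel(list(p+[0,0,.075]),max_speed=.08)
print(np.round(r.get_eef_pos(),4),np.round(r.get_joints(),2),r.get_grip_width(),np.round(r.get_ft_force(),1),np.round(r.get_ft_torque(),2))
c=snap("wrist","w4")
# bracket arm vs. TCP
R=Ro.from_euler("xyz",r.get_orientation()).as_matrix();P=(cloud(c)-r.get_eef_pos())@R
pr=.2245;f=fv(pr);l=np.array([-f[1],f[0],0]);g=np.array(r.get_eef_pos())-.008*R[:,2]
X=cloud(c)-g;C=c["color"].astype(int);xf=X@f;yl=X@l;z=X[...,2]
m=(C.max(-1)<90)&(abs(yl)<.012)&(xf<-.025)&(xf>-.07)&(z>.005)&(z<.03)
print(m.sum(),cv2.minAreaRect((np.stack([xf[m],yl[m]],1)*1000).astype(np.float32)),"z",np.percentile(z[m],[10,50,90]).round(4),"slope",np.polyfit(xf[m],z[m],1))
ps=.217;f=fv(ps);l=np.array([-f[1],f[0],0]);O=np.array([.7343,-.0623,.0225]);up=np.array([0,0,1])
hang=O-.065*f+.175*up
for b in(.20,.16,.10,.06,.03,0):
    q=r.ik(*tcp(hang+.019*up-b*f,ps));print(b,None if q is None else np.round(q,2))
print(r.get_clock())
E
```

```text
[ 0.4551 -0.3404  0.2438] [ 1.36  0.12 -0.51  1.83 -0.52  0.99  2.89] 0.1451631052647605 [-0.4 -0.2 -2.5] [-0.2   0.91  0.03]
4324 ((-40.39910125732422, -0.029367446899414062), (30.705873489379883, 23.974775314331055), 0.1551157385110855) z [0.0081 0.0151 0.0226] slope [0.33613822 0.02950059]
0.2 [ 1.23 -0.2  -0.73  2.16 -0.69  0.8   2.68]
0.16 [ 1.18 -0.1  -0.79  2.09 -0.58  0.72  2.53]
0.1 [ 1.1   0.06 -0.85  1.98 -0.34  0.64  2.27]
0.06 [ 1.03  0.16 -0.87  1.91 -0.15  0.62  2.08]
0.03 [ 0.97  0.24 -0.88  1.84 -0.02  0.62  1.95]
0 [ 0.93  0.31 -0.9   1.78  0.12  0.63  1.83]
9.8667
```

```bash
python3 - <<'E'
from h import *
ps=.217;f=fv(ps);l=np.array([-f[1],f[0],0]);O=np.array([.7343,-.0623,.0225]);up=np.array([0,0,1])
hang=O-.065*f+.175*up
for b,h in((.16,.05),(.05,.019)):
    p=tcp(hang+h*up-b*f,ps)
    try:r.movel(*p,max_speed=.15)
    except r.PlanningError as e: print(b,e);break
r.sleep(.3)
print(np.round(r.get_eef_pos(),4),np.round(p[0],4),np.round(r.get_joints(),2),r.get_clock())
c=snap("wrist","w5");s=snap("side","s5")
a=cv2.resize(s["color"][120:300,320:470],None,fx=2.8,fy=2.8,interpolation=cv2.INTER_CUBIC)
b=cv2.resize(c["color"][100:440,220:440],None,fx=1.5,fy=1.5)
h=max(a.shape[0],b.shape[0]);pad=lambda i:np.pad(i,((0,h-i.shape[0]),(0,0),(0,0)))
save("n5.png",np.hstack([pad(a),pad(b)]))
E
```

```text
[ 0.6259 -0.0867  0.21  ] [ 0.6261 -0.0861  0.2097] [ 1.    0.18 -0.86  1.89 -0.12  0.62  2.05] 12.825
```

View pics/n5.png

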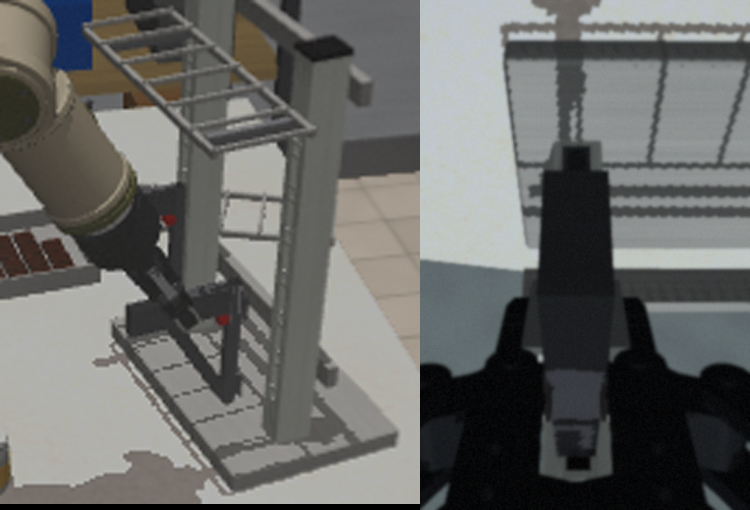

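The picture shows the bracket held upright below the shelf, with claws facing the post. In the wrist crop the arm centre (575) and the post and slot centre (576) coincide. Next, measure tilt and height from the clouds.

```bash
python3 - <<'E'
from h import *
ps=.217;f=fv(ps);l=np.array([-f[1],f[0],0]);O=np.array([.7343,-.0623,.0225]);up=np.array([0,0,1])
for n in("w5","s5"):
    c=dict(np.load(n+".npz"));C=c["color"].astype(int);D=cloud(c)-O;xf=D@f;yl=D@l;z=D[...,2]
    m=(C.max(-1)<95)&(abs(yl)<.02)&(xf>-.185)&(xf<-.035)&(z>.03)&(z<.24)
    if n=="w5":
        for lo in np.arange(-.175,-.06,.01):
            k=m&(abs(xf-lo)<.004)&(z>.19);
            if k.sum()>10: print("x",round(lo,3),k.sum(),"z",np.percentile(z[k],[50,90]).round(4),"y",np.percentile(yl[k],[3,97]).round(4))
        m2=(abs(yl)<.025)&(abs(xf)<.012)&(z>.02)&(z<.4)&(C.max(-1)>55);print("face",m2.sum(),np.median(xf[m2]),"y",np.percentile(yl[m2],[1,99]).round(4))
        print("nose x",np.percentile(xf[m&(z>.16)],[.5,2]).round(4))
    else:
        # side: back plate strip and arm side face
        u,v=np.meshgrid(np.arange(640),np.arange(480))
        k=m&(u>385)&(u<412)&(v>215)
        for zz in np.arange(.08,.21,.02):
            q=k&(abs(z-zz)<.006)
            if q.sum()>3:print("z",round(zz,2),q.sum(),"xmax",np.percentile(xf[q],[50,90,97]).round(4),"y",np.median(yl[q]).round(4))
        q=m&(z>.15)&(u<385);print("arm side top", [(round(b,2),np.percentile(z[q&(abs(xf-b)<.006)],95).round(4)) for b in(-.16,-.14) if (q&(abs(xf-b)<.006)).any()])
E
```

```text
x -0.165 3279 z [0.236  0.2393] y [-0.0189  0.0175]
x -0.155 3760 z [0.2295 0.2386] y [-0.0187  0.0176]
x -0.145 2580 z [0.2169 0.222 ] y [-0.019   0.0182]
x -0.135 1192 z [0.208  0.2099] y [-0.0181  0.0169]
x -0.125 1481 z [0.2019 0.2218] y [-0.0192  0.0182]
x -0.115 315 z [0.2094 0.2151] y [-0.0087  0.0067]
x -0.105 195 z [0.2093 0.2096] y [-0.0073  0.0054]
x -0.095 178 z [0.2094 0.2097] y [-0.0075  0.0056]
x -0.085 157 z [0.2094 0.2097] y [-0.0073  0.0057]
x -0.075 134 z [0.2095 0.2097] y [-0.0075  0.0056]
x -0.065 93 z [0.2093 0.2096] y [-0.0073  0.0055]
face 934 -8.038658369439615e-06 y [-0.0159  0.0147]
nose x [-0.1703 -0.17  ]
z 0.08 29 xmax [-0.0605 -0.047  -0.0419] y -0.0059
z 0.1 37 xmax [-0.0632 -0.0546 -0.0516] y -0.0054
z 0.12 36 xmax [-0.0654 -0.0581 -0.0535] y -0.0034
z 0.14 44 xmax [-0.063  -0.0556 -0.0515] y -0.005
z 0.16 30 xmax [-0.0612 -0.0521 -0.0506] y -0.006
z 0.18 60 xmax [-0.0678 -0.0465 -0.0425] y -0.0068
z 0.2 78 xmax [-0.0813 -0.0577 -0.0529] y -0.0073
arm side top [(-0.16, np.float64(0.2309)), (-0.14, np.float64(0.2083))]
```

Bracket is level, y within 0.3 mm of the post centre, top edge 19.4 mm above the hung height, and the back plane is 50 mm from the face as planned. Insert.

```bash
python3 - <<'E'
from h import *
ps=.217;f=fv(ps);l=np.array([-f[1],f[0],0]);O=np.array([.7343,-.0623,.0225]);up=np.array([0,0,1])
hang=O-.065*f+.175*up
F0=np.array(r.get_ft_force())
for b in(.012,.008,.004,.002,.001,0,-.001,-.002,-.003):
    p=tcp(hang+.019*up-b*f,ps); r.movel(*p,max_speed=.08 if b>.01 else .02)
    F=np.array(r.get_ft_force())-F0;e=np.array(r.get_eef_pos())-p[0]
    print(b,"F fwd/lat/up",np.round([F@f,F@l,F[2]],1),"err mm",np.round([e@f*1e3,e@l*1e3,e[2]*1e3],1))
    if F@f<-5 or abs(F).max()>15:break
print(r.get_clock(),np.round(r.get_joints(),2)); s=snap("side","s6");c=snap("wrist","w6")
C=c["color"].astype(int);D=cloud(c)-O;xf=D@f;yl=D@l;z=D[...,2]
for lo in(-.06,-.05,-.04,-.03,-.02):
    k=(C.max(-1)<95)&(abs(xf-lo)<.004)&(z>.19)&(z<.225)&(abs(yl)<.012)
    if k.sum()>10:print(lo,k.sum(),np.percentile(z[k],50).round(4),np.percentile(yl[k],[3,97]).round(4))
save("n6.png",cv2.resize(s["color"][120:300,340:460],None,fx=3.2,fy=3.2,interpolation=cv2.INTER_CUBIC))
E
```

```text
0.012 F fwd/lat/up [ 0.1  0.2 -0.1] err mm [-0.3  0.3 -0.4]
0.008 F fwd/lat/up [-0.  -1.1  1.4] err mm [-0.1 -0.1  0.1]
0.004 F fwd/lat/up [ 0.5 -0.6  0.2] err mm [0.1 0.1 0. ]
0.002 F fwd/lat/up [-0.6 -0.8  0.6] err mm [ 0.1  0.1 -0. ]
0.001 F fwd/lat/up [ 0.2 -0.2  0. ] err mm [-0.  -0.  -0.1]
0 F fwd/lat/up [-8.2  0.2  3.2] err mm [-0.9 -0.1 -0.6]
15.0 [ 0.85  0.29 -0.8   1.78  0.04  0.63  1.89]
-0.06 206 0.2085 [-0.0066  0.0053]
-0.05 193 0.2085 [-0.0072  0.0059]
-0.04 167 0.2085 [-0.0072  0.0062]
-0.03 142 0.2086 [-0.0073  0.006 ]
-0.02 110 0.2086 [-0.0073  0.006 ]
```

View pics/n6.png

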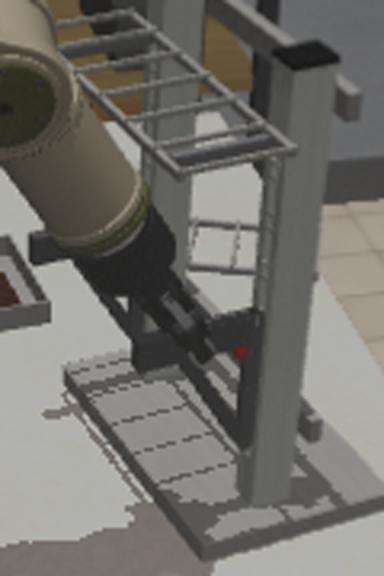

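The back plate is flush to the post and contact came exactly where the face was predicted, so the claws are through. Back off 1 mm and press down.

```bash
python3 - <<'E'
from h import *
ps=.217;f=fv(ps);l=np.array([-f[1],f[0],0]);O=np.array([.7343,-.0623,.0225]);up=np.array([0,0,1])
hang=O-.065*f+.175*up
F0=np.array([-.4,-.2,-2.5])
r.movel(*tcp(hang+.019*up-.001*f,ps),max_speed=.02)
for h in(.015,.012,.010,.008,.006,.004,.002,.001,0,-.001,-.002,-.003,-.004):
    p=tcp(hang+h*up-.001*f,ps); r.movel(*p,max_speed=.03)
    F=np.array(r.get_ft_force())-F0;e=np.array(r.get_eef_pos())-p[0]
    print(h,"F fwd/lat/up",np.round([F@f,F@l,F[2]],1),"err mm",np.round([e@f*1e3,e@l*1e3,e[2]*1e3],1),np.round(r.get_ft_torque(),1))
    if np.linalg.norm(F)>45 or (h<.003 and F[2]>25):break
print(r.get_clock());s=snap("side","s7");c=snap("wrist","w7")
C=c["color"].astype(int);D=cloud(c)-O;xf=D@f;yl=D@l;z=D[...,2]
for lo in(-.06,-.05,-.04,-.03,-.02):
    k=(C.max(-1)<95)&(abs(xf-lo)<.004)&(z>.175)&(z<.22)&(abs(yl)<.012)
    if k.sum()>10:print(lo,k.sum(),np.percentile(z[k],50).round(4))
E
```

```text
0.015 F fwd/lat/up [-1.3  0.2 -0.8] err mm [ 0.   0.1 -0.2] [-0.3  1.2 -0. ]
0.012 F fwd/lat/up [-1.8  0.7 -0. ] err mm [ 0.   0.1 -0.1] [-0.3  1.1 -0. ]
0.01 F fwd/lat/up [-3.5 -0.4  2. ] err mm [-0.1 -0.1  0.2] [-0.3  1.3 -0. ]
0.008 F fwd/lat/up [-3.9 -0.3  2.2] err mm [-0.2 -0.4  0.1] [-0.3  1.3 -0.1]
0.006 F fwd/lat/up [-4.2 -1.2  2.6] err mm [-0.1 -0.6  0.1] [-0.5  1.3 -0.1]
0.004 F fwd/lat/up [-2.3 -1.5 -1.7] err mm [-0.9 -0.3 -1. ] [-0.6  1.7 -0.2]
0.002 F fwd/lat/up [ 0.4 -0.8 -4.3] err mm [-0.1  0.1 -0.5] [-0.6  1.4 -0.1]
0.001 F fwd/lat/up [-1.3 -0.6 -1.4] err mm [ 0.   0.2 -0. ] [-0.4  1.4 -0.1]
0 F fwd/lat/up [-3.5  0.2  1.7] err mm [0.1 0.  0.2] [-0.3  1.6 -0. ]
-0.001 F fwd/lat/up [-6.3 -0.5  2.5] err mm [ 0.  -0.   0.4] [-0.1  1.6  0.1]
-0.002 F fwd/lat/up [-14.6   0.9  12.3] err mm [ 0.1 -0.1  1.2] [-0.   2.2  0.3]
-0.003 F fwd/lat/up [-22.2   3.6  20.8] err mm [ 0.1 -0.2  2.1] [0.2 2.8 0.5]
-0.004 F fwd/lat/up [-32.7   6.2  30.5] err mm [ 0.1 -0.2  3. ] [0.5 3.5 0.7]
18.6333
-0.06 209 0.1892
-0.05 195 0.1892
-0.04 167 0.1893
-0.03 139 0.1893
-0.02 109 0.1894
```

Fully down: the top edge reads 0.1892, matching the fitted one at 0.1893, and it holds 30 N. The force dropped near 4 mm above home, as a snap would. Quick gentle upward tug to confirm the catch, then release.

```bash
python3 - <<'E'
from h import *
ps=.217;f=fv(ps);l=np.array([-f[1],f[0],0]);O=np.array([.7343,-.0623,.0225]);up=np.array([0,0,1])
hang=O-.065*f+.175*up;F0=np.array([-.4,-.2,-2.5])
for h in(-.001,.001,.002,.003,-.001):
    p=tcp(hang+h*up-.001*f,ps); r.movel(*p,max_speed=.02)
    F=np.array(r.get_ft_force())-F0;e=np.array(r.get_eef_pos())-p[0]
    print(h,np.round([F@f,F@l,F[2]],1),np.round(e*1e3,1))
    if F[2]<-12: r.movel(*tcp(hang-.001*up-.001*f,ps),max_speed=.02);break
r.open();r.sleep(.2)
p,a=tcp(hang-.001*up-.001*f,ps);zt=att(ps)[1]
r.movel(list(np.array(p)-.10*zt),a,max_speed=.1)
r.sleep(.3)
c=snap("wrist","w8");s=snap("side","s8");print(r.get_clock(),np.round(r.get_ft_force(),1))
C=c["color"].astype(int);D=cloud(c)-O;xf=D@f;yl=D@l;z=D[...,2]
for y0 in(0,.22):
  for lo in(-.11,-.09,-.07,-.05,-.03,-.015):
    k=(C.max(-1)<95)&(abs(xf-lo)<.004)&(z>.18)&(z<.21)&(abs(yl-y0)<.012)
    if k.sum()>10:print(y0,lo,k.sum(),np.percentile(z[k],[50,90]).round(4),np.percentile(yl[k],[3,97]).round(4))
k=(C.max(-1)<95)&(z>.16)&(z<.2)&(abs(yl)<.012)&(xf<-.05);print("nose",np.percentile(xf[k],[.5,2]).round(4))
a=cv2.resize(s["color"][120:300,340:470],None,fx=2.8,fy=2.8,interpolation=cv2.INTER_CUBIC)
b=cv2.resize(c["color"][60:460,200:560],None,fx=1.1,fy=1.1)
h=max(a.shape[0],b.shape[0]);pad=lambda i:np.pad(i,((0,h-i.shape[0]),(0,0),(0,0)))
save("n8.png",np.hstack([pad(a),pad(b)]))
E
```

```text
-0.001 [-5.9  0.3  3. ] [ 0.1 -0.1  0.6]
0.001 [-3.8  0.5  1. ] [0.1 0.1 0.1]
0.002 [ 2.3 -0.9 -4.1] [-0.1  0.1 -0.4]
0.003 [  7.1  -1.4 -10. ] [-0.3  0.2 -1. ]
-0.001 [-4.8 -0.2  1.3] [ 0.1 -0.1  0.5]
22.5833 [ 0.8  0.6 -1.4]
0 -0.11 243 [0.1882 0.1888] [-0.0067  0.0066]
0 -0.09 198 [0.1884 0.1889] [-0.0067  0.0065]
0 -0.07 155 [0.1886 0.1891] [-0.0071  0.0065]
0 -0.05 123 [0.1889 0.1894] [-0.0069  0.0063]
0 -0.03 111 [0.1892 0.1896] [-0.0073  0.006 ]
0 -0.015 99 [0.1893 0.1898] [-0.0075  0.0062]
0.22 -0.07 109 [0.1834 0.1876] [0.2119 0.2146]
0.22 -0.05 208 [0.1883 0.1899] [0.2122 0.2248]
0.22 -0.03 183 [0.1886 0.1896] [0.2122 0.2254]
0.22 -0.015 168 [0.1887 0.1896] [0.212  0.2263]
nose [-0.1224 -0.1221]
```

View pics/n8.png

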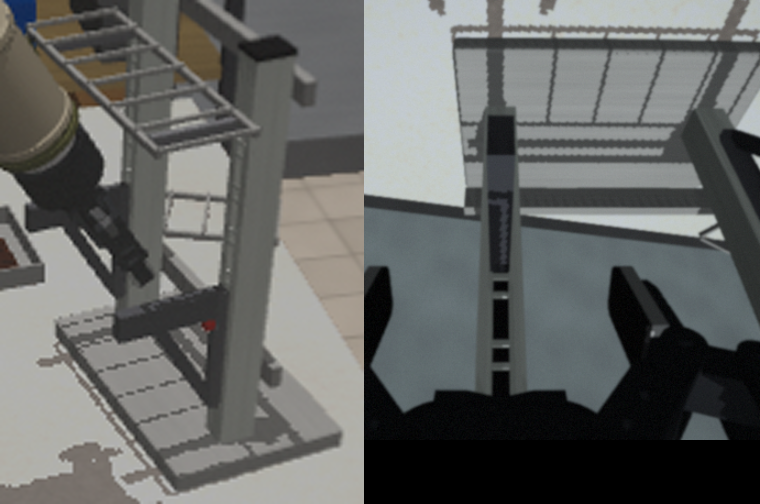

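```bash
python3 -c "
from h import *
print(r.get_qd(),r.get_clock());r.finish_job()"
```

```text
[ 1.53693604e-03 -1.93184444e-03 -7.61101098e-05 -1.08999320e-03
 -6.33244286e-04  2.66925098e-04  8.93466704e-04] 22.5833
the job is handed in; nothing more can be done
```

The bracket from the middle-sized rack now hangs on the empty right-hand post, level with the fitted one, and I handed the job in at 22.6 s. The interface reported no verdict.

**What I did:** I lifted the bracket with the hand leaned back 32°, put the claws into the slots until the back plate touched the post, and pressed down with about 30 N. Then I released it and backed off 100 mm.

**Last checks:**
- **Height:** the top edge is 188–189 mm above the post's origin, and the fitted bracket reads about 189 mm in the same view.
- **Sideways:** the arm is within about 1 mm of the post's centre line.
- **Catch:** the force dropped about 4 mm above home, and an upward tug of about 10 N was held. I could not see the catch itself, so this is indirect.
- **Robot:** stationary and touching nothing. I took no last position measurement of the tray, tin and gift box, but the arm never went near them.

**Disagreements:**
- **Stand height:** the stand measured about 10 mm higher than its description suggested, so I used the measured slot heights.
- **Rack position:** the top camera placed the rack bracket about 6 mm to the side of the wrist camera's reading. I used the wrist view, and the grasp confirmed it.
- **After release:** the nose droops about 0.01 rad, and it reads about 2 mm further out than nominal, roughly the camera accuracy.

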